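# Key the tube mandrel into its press seat

## Robot

A 6-joint arm with a two-finger parallel gripper is mounted at the origin on the work surface. World frame = base frame: x ahead of the robot, y to its left, z up, the work surface at z = 0. Lengths are in m, angles in rad, forces in N, time in s.
With the tool pointing down it reaches from about 0.3 to 0.775 m from the base axis. Payload 14.6 kg.
Tool frame: the origin (TCP) lies at the very end of the fingers, on their centre line; the grasp point (between the pads) lies 19 mm behind it (ctrl.grasp_offset is the distance from the TCP to the grasp point, in m); z points along the fingers, y is the line along which they close (so a half turn about z gives the same grasp; the last joint's range is limited). The gripper opens to 94 mm and grips with 3 to 60 N. Pads are 16 mm wide; open, the fingers measure 119 mm over their backs; the gripper's body (75 mm by 177 mm) begins 78 mm behind the grasp point.
Start: joints at [1.099, 0.3, 1.521, -0, 1.321, -0.067], TCP at [0.217, 0.506, 0.166] pointing down, gripper open.
Joint ranges: [-3.03, 3.03], [-0.79, 2.21], [0.23, 2.52], [-1.04, 4.18], [0, 3.07], [-2.55, 2.55]. Speed limits (rad/s): [2.22, 2.22, 2.57, 3.14, 3.14, 3.14].

## Interface

Orientations are given as [roll, pitch, yaw] about the fixed x, y, z axes, in that order (R = Rz(yaw) Ry(pitch) Rx(roll)).
In Python, from station import ctrl gives the robot as it stands.
- The arm moves only by the tool step_arm, never from a script. Its argument "plan" is a list that holds one entry, the list of rows, each a list of 6 numbers: the shift along the tool's x, y, z in units of 30 mm (1.0 is 30 mm), then the turn, a rotation vector about the tool's x, y, z in units of 6 degrees (1.0 is 6 degrees). In form: [[[dx, dy, dz, wx, wy, wz], ...]]. A call has 1 to 8 rows; each row is the pose to reach, as a shift and turn from the pose commanded when the call began, along the tool's axes at that moment; what a row does not reach only later rows make up. A row lasts 1/12 s, in which the tool goes at most 41.7 mm and 7.16 degrees, less where a joint would pass 70% of its speed; a pose out of reach is approached as far as the arm can. A call with a gripper value outside its range is refused whole. "grip" is the opening, from 0 (shut) to 1 (fully open), set as the call begins (left out, the last holds). The fingers move at their own pace and stop on an object; "squeeze" is the grip in N (left out, the last holds). Time passes only in rows, so rows that repeat a pose let the fingers close. It gives the time, the measured TCP pose, the force, the opening and the grip force at its end, in the units of the state.
- ctrl.get_obs(): the state, without advancing time (a new reading comes with each control period).
- ctrl.camera(name): name is "scene" or "side" or "wrist"; returns the picture (420x560x3 uint8, red, green, blue); there is no depth.
- ctrl.camera_model(name): a dict with "intrinsics" (3x3 intrinsics, pixels), "k1" (the pictures are not rectified: a ray, as slopes to the right and down, at radius r is drawn at 1 + k1 r^2 times it, then the intrinsics apply), "R" (3x3) and "t" (3): a world point X has camera coordinates R X + t; the wrist camera has in their place "tool_from_camera" (4x4, takes a point from camera to tool coordinates, whose origin is the TCP and whose axes are the flange's). Camera axes: x right, y down, z forward; pixel columns grow to the right and rows downward; lengths in m; the calibration is good to about 2 mm. A picture is of the moment at which its call begins: read the wrist's pose just before it. camera_model takes no time and is no camera call.
- ctrl.hand_in(): hands the job in; it is judged then, once.
Trained networks look in the newest picture that a camera, given by its name, has taken for a name from the list of things; names that differ only in an ending like _2 or _b are one class to them, and where a whole thing is asked for, a point or a joint stands for the part that bears it (a point fixed in the world has none). Each returns a list of dicts, best first, with "confidence" (0 to 1); they miss things now and then, are a little off and sometimes report something else, mostly with a low value. They report only what shows in the picture. A call takes as long as a camera call. They do not tell look-alikes from the thing itself.
- ctrl.masks_of(query, camera): "pixels" (420x560 bool, what is visible of it) and "at" ([column, row] in pixels, amid what is visible of it).
- ctrl.place_of(query, camera): "at" ([column, row] in pixels: a listed point, or the origin of a listed thing).
The state is a dict: "time_s": time; "qpos": joint angles; "joint_vel": joint speeds; "tau": joint torques, N m; "ee_pos": TCP position; "eef_rot": TCP orientation; "force": force on the tool from outside, world axes, zero at the start; "moment": the same for the moment, N m; "grip_width": finger opening in m; "grip_force": force on a finger pad.
Only numpy, scipy, OpenCV 4.12 (cv2) and the standard library are available. Lean on these libraries where they do the work, as an engineer would, in place of code of your own. Each camera call takes 0.05 s, during which the arm holds its last target. There are 200 camera calls.

## Task

Fit the mandrel that has the two side lugs into the round seat on the bench: put its foot into the seat's ring so that the lugs lie on the ledge between the two keeper bridges, then turn it under light downward pressure until both lugs slide under the bridges and drop fully home into the pockets hidden beneath them. Let go of it there, and do not shift or knock over the other things on the bench.

Things in the scene. Friction and masses are not known exactly. Their poses are not given: they have to be found in the camera images.
- mandrel: Keyed mandrel, loose bare aluminium, about 0.33 kg, 72 mm tall, standing on its foot. Origin: centre of its underside, z up. Foot: disc 64 mm across, z 0 to 16, lower edge chamfered. Two lugs stick out of the foot along its +x and -x: 14 mm wide, z 8 to 16, tips 47 mm from the axis. A half turn about z gives the same part.
- mandrel_grip (a point): Point to grip on the mandrel, on its axis at its z = 56 mm; axes as the mandrel's. The grip is a flat-sided block 42 mm along x, 24 mm thick along y, z 16 to 72: pinch it across the flats (along y). Held at this height, the fingertips stay above the seat's bridges.
- seat: Keyed seat, steel, fixed to the bench, any yaw. Origin: centre of its underside, z up. Base 140 mm across, 12 mm thick; on it a ring 100 mm across, bore 68 mm, open down to z 12. Two pockets in the ring, on its +x and -x sides, each under a bridge. Fully home, the mandrel's origin is at seat z 18 and its x axis is along the seat's x, either way round, with about 3 degrees of play.
- seat_ledge (a point): Centre of the ring's bore at the height of its flat top, the ledge (seat z 34). With the lugs on the ledge the mandrel's origin is at seat z 26; in the pockets it is 8 mm lower. Foot to bore: 2 mm clearance all round. 5 to 15 N of downward pressure is plenty; over 60 N between mandrel and seat fails.
- seat_bridge1 (a point): Centre of the top of the keeper bridge on the seat's +x side (seat z 52): dark plate 24 mm wide along y, 38 to 59 mm from the axis, underside at z 46, on an outer leg from 52 mm out. It covers a pocket 18 mm wide (y), floor at z 26. Lugs on the ledge pass under it from either side with 4 mm to spare.
- seat_bridge2 (a point): The same bridge and pocket on the seat's -x side. The bridges bar the pockets from above: to come down onto the ledge clear of them, the lugs must point at least 40 degrees away from the seat's x axis; then turn either way.
- plain_mandrel: Another aluminium mandrel, loose: same round foot (64 mm across) but no lugs, and a round upright of 40 mm diameter, 72 mm tall; origin at the centre of its underside. A bystander; it and the keyed mandrel may stand in each other's place.
- tube1: white closed plastic tube with a thin gold-coloured band, 52 mm across, 100 mm tall, 80 g, standing loose; origin at the centre of its underside. A bystander.
- tube2: white closed plastic tube with a thin gold-coloured band, 52 mm across, 100 mm tall, 80 g, standing loose; origin at the centre of its underside. A bystander.
- tube3: white closed plastic tube with a thin gold-coloured band, 52 mm across, 100 mm tall, 80 g, standing loose; origin at the centre of its underside. A bystander.
- wrench: Steel wrench about 170 mm long lying along its own x axis on the bench. A bystander.
- screwdriver: Screwdriver about 190 mm long lying along its own x axis on the bench. A bystander.
There are look-alikes about, which are no part of the job. Leave any purple or red look-alike of the mandrel alone. Leave any brown look-alike of the seat alone.

How it is judged:
By the outcome, as a careful person would: the job done as asked, in the order asked, and still so for the second after the job is handed in, with the robot touching nothing.
It also fails if it takes over 54 s, if anything falls off the work surface, if the arm or the gripper's body presses on something with over 40 N, if the wrist force passes 120 N, or if a joint passes its speed limit or range.

## Working session

There is one attempt and no reset: what is moved stays moved. The work goes in short steps, Python scripts to look and compute and a tool call to move; the robot and the scene stay as the last step left them, time stands still between calls to the robot, and variables do not carry over. Pictures are saved under pics/ and viewed, at most 10 in all, crops included, and the job is handed in when it is done.

Besides the shell and the picture viewer there is one more tool, called after "Emit:" as name(argument=value, ...) on one line, values as JSON. step_arm: Moves the arm, as the interface text tells. Its arguments: {"type":"object","properties":{"plan":{"type":"array","items":{"type":"array","items":{"type":"array","items":{"type":"number"}}}},"grip":{"type":"number"},"squeeze":{"type":"number"}},"required":["plan"]}

```bash
mkdir -p pics; ls; cat > h.py <<'E'
import numpy as np, cv2
from station import ctrl
from scipy.spatial.transform import Rotation as Ro
def cam(name):
    m=ctrl.camera_model(name); K=np.array(m["intrinsics"])
    if name=="wrist":
        o=ctrl.get_obs(); T=np.eye(4); T[:3,:3]=Ro.from_euler('xyz',o["eef_rot"]).as_matrix(); T[:3,3]=o["ee_pos"]
        C=np.linalg.inv(T@np.array(m["tool_from_camera"])); R,t=C[:3,:3],C[:3,3]
    else: R,t=np.array(m["R"]),np.array(m["t"])
    return K,m["k1"],R,t
def w2p(c,X):
    K,k,R,t=c; p=R@np.array(X)+t; s=p[:2]/p[2]; s=s*(1+k*(s@s)); return (K@[*s,1])[:2]
def p2w(c,px,z):
    K,k,R,t=c; d=(np.linalg.inv(K)@[*px,1])[:2]; s=d.copy()
    for _ in range(20): s=d/(1+k*(s@s))
    r=R.T@np.array([*s,1]); o=-R.T@t; return o+r*(z-o[2])/r[2]
def save(n,im): cv2.imwrite(f"pics/{n}.png",im[:,:,::-1])
E
python3 - <<'E'
from h import *
a=ctrl.camera("scene");b=ctrl.camera("side")
save("scene",a);save("side",b)
for n in("scene","side"):
    c=cam(n); print(n,-c[2].T@c[3])
    for q,z in(("mandrel",0),("mandrel_grip",.056),("seat",0),("seat_ledge",.034),("seat_bridge1",.052),("plain_mandrel",0),("tube1",0),("wrench",0),("screwdriver",0)):
        for d in ctrl.place_of(q,n): print(q,round(d["confidence"],2),np.round(d["at"]),p2w(c,d["at"],z).round(3))
print(ctrl.get_obs())
E
```

```text
pics
scene [ 1.06058999 -0.49262708  1.13792533]
mandrel 0.7 [297. 230.] [0.562 0.057 0.   ]
mandrel 0.66 [278. 201.] [0.451 0.085 0.   ]
mandrel 0.59 [258. 174.] [0.333 0.109 0.   ]
mandrel_grip 0.9 [282. 190.] [0.46  0.089 0.056]
mandrel_grip 0.81 [255. 165.] [0.336 0.095 0.056]
seat 0.97 [282. 309.] [ 0.709 -0.138  0.   ]
seat 0.94 [211. 275.] [ 0.51  -0.212  0.   ]
seat 0.35 [205. 270.] [ 0.491 -0.216  0.   ]
seat_ledge 0.96 [204. 271.] [ 0.506 -0.226  0.034]
seat_ledge 0.64 [223. 272.] [ 0.542 -0.193  0.034]
seat_ledge 0.57 [283. 308.] [ 0.719 -0.147  0.034]
seat_bridge1 0.87 [188. 254.] [ 0.448 -0.233  0.052]
seat_bridge1 0.79 [264. 290.] [ 0.658 -0.154  0.052]
seat_bridge1 0.76 [301. 314.] [ 0.767 -0.13   0.052]
seat_bridge1 0.72 [280. 191.] [0.455 0.086 0.052]
seat_bridge1 0.67 [219. 273.] [ 0.546 -0.207  0.052]
seat_bridge1 0.32 [317. 169.] [0.468 0.223 0.052]
seat_bridge1 0.24 [192. 231.] [ 0.398 -0.183  0.052]
plain_mandrel 0.59 [355. 207.] [0.618 0.238 0.   ]
tube1 0.9 [242. 355.] [ 0.732 -0.289  0.   ]
tube1 0.75 [312. 170.] [0.434 0.243 0.   ]
wrench 0.78 [192. 233.] [ 
[... 1239 characters left out ...]
[319. 213.] [0.695 0.058 0.   ]
{'time_s': 1.0, 'qpos': array([ 1.09941575e+00,  2.99898152e-01,  1.52102440e+00,  6.91618355e-06,
        1.32069379e+00, -6.65586973e-02]), 'joint_vel': array([ 0.00051138, -0.0014793 , -0.00063227, -0.00029712, -0.00040811,
       -0.0008309 ]), 'tau': array([ 7.43039072e-04, -5.31657743e+01, -3.52907825e+01,  7.09159439e-02,
        2.13800016e-02, -4.13268617e-05]), 'ee_pos': array([0.21659147, 0.50553644, 0.16583626]), 'eef_rot': array([-3.14156946e+00, -8.26160604e-06,  2.73676907e+00]), 'force': array([-0.71222239, -0.50306413,  0.09854986]), 'moment': array([-0.01684821, -0.01149537,  0.01092265]), 'grip_force': 0.0, 'grip_width': 0.09438298155492025}
```

```bash
python3 - <<'E'
import cv2
a=cv2.imread("pics/scene.png");b=cv2.imread("pics/side.png")
cv2.imwrite("pics/c1.png",cv2.resize(a[140:390,160:440],None,fx=2.4,fy=2.4,interpolation=2)[:600,:800])
cv2.imwrite("pics/c2.png",cv2.resize(b[150:350,180:440],None,fx=3,fy=3,interpolation=2)[:600,:800])
E
```

```text
(no output)
```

View pics/c1.png

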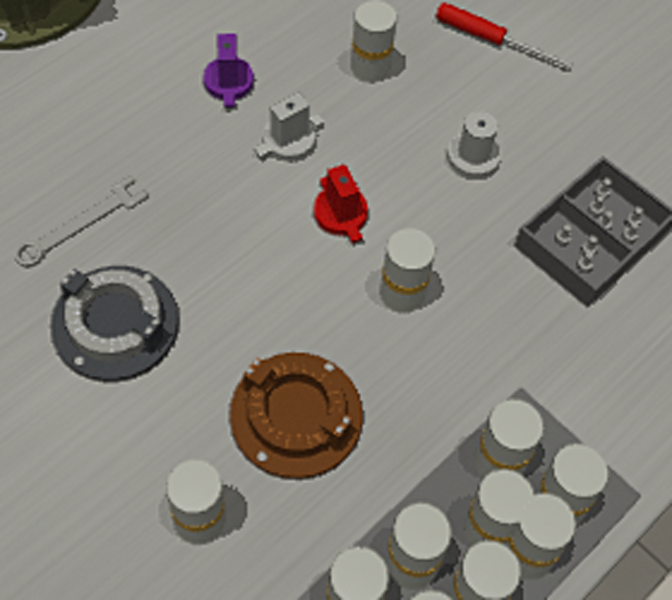

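View pics/c2.png

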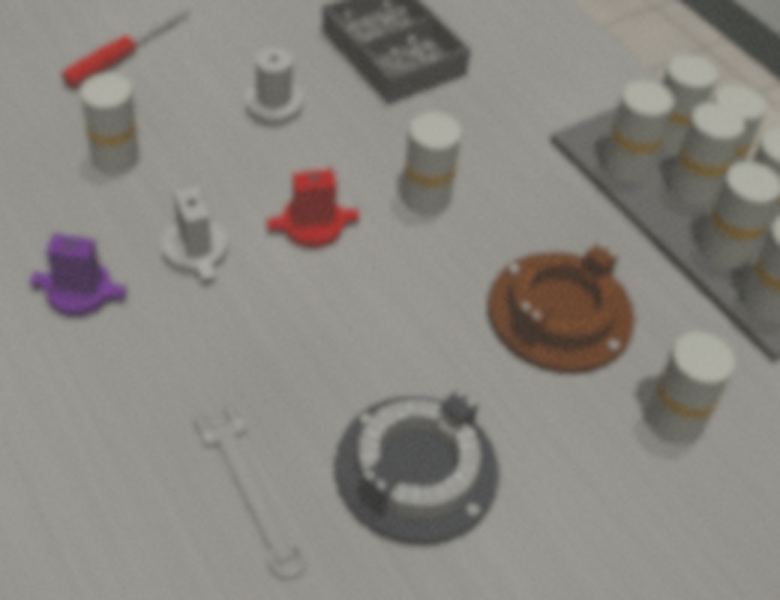

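Candidates for the keyed mandrel, in scene pixels: purple (258,174), bare aluminium with lugs (282,198), red (300,226), and plain without lugs (358,205). I choose the aluminium one with lugs at (282,198). For the seat, brown at (283,309) is the look-alike, so I choose the dark steel one at (209,272). Next I measure poses and yaws.

```bash
cat >> h.py <<'E'
def go(pos,yaw):
    o=ctrl.get_obs(); R=Ro.from_euler('xyz',o["eef_rot"])
    d=R.inv().apply(np.array(pos)-o["ee_pos"])/.03
    T=Ro.from_euler('xyz',[np.pi,0,yaw]); w=(R.inv()*T).as_rotvec(degrees=True)/6
    print("now",o["ee_pos"].round(4),np.degrees(o["eef_rot"]).round(2),"row",d.round(3),w.round(3))
E
python3 - <<'E'
from h import *
c=cam("scene");s=cam("side")
L1,L2=p2w(c,(269,204),.012),p2w(c,(292.5,191.7),.012)
print(L1,L2,(L1+L2)/2,np.degrees(np.arctan2(*(L2-L1)[1::-1])),np.linalg.norm(L1-L2))
print("side lug",p2w(s,(249,242.3),.012))
b1,b2=p2w(c,(188,254),.052),p2w(c,(219,273),.052);print(np.degrees(np.arctan2(*(b2-b1)[1::-1])),(b1+b2)/2)
b1,b2=p2w(s,(306,308),.052),p2w(s,(333,282),.052);print(np.degrees(np.arctan2(*(b2-b1)[1::-1])),(b1+b2)/2)
print(np.array(ctrl.camera_model("wrist")["tool_from_camera"]).round(3), ctrl.camera_model("wrist")["intrinsics"])
go([.453,.088,.2],np.radians(157))
E
```

```text
[0.44771318 0.05122609 0.012     ] [0.46070436 0.13301054 0.012     ] [0.45420877 0.09211832 0.012     ] 80.97417139775608 0.082809826208997
side lug [0.44399247 0.04821036 0.012     ]
14.416954181364654 [ 0.49713215 -0.2195273   0.052     ]
16.479132653907765 [ 0.50922167 -0.2167151   0.052     ]
[[-0.    -0.967 -0.253  0.073]
 [ 1.    -0.     0.     0.001]
 [-0.    -0.253  0.967 -0.219]
 [ 0.     0.     0.     1.   ]] [[335.43403058   0.         275.52595593]
 [  0.         335.43403058 214.58485645]
 [  0.           0.           1.        ]]
now [0.2166 0.5055 0.1658] [-180.     -0.    156.81] row [-12.725  -9.689  -1.139] [-0.    -0.    -0.032]
```

Emit:
step_arm(plan=[[[-12.7, -9.7, -1.1, 0, 0, 12.7], [-12.7, -9.7, -1.1, 0, 0, 12.7], [-12.7, -9.7, -1.1, 0, 0, 12.7], [-12.7, -9.7, -1.1, 0, 0, 12.7], [-12.7, -9.7, -1.1, 0, 0, 12.7], [-12.7, -9.7, -1.1, 0, 0, 12.7], [-12.7, -9.7, -1.1, 0, 0, 12.7], [-12.7, -9.7, -1.1, 0, 0, 12.7]]], grip=1)

```text
time_s: 1.67
ee_pos: [0.3805, 0.214, 0.1892]
eef_rot: [3.141, -0.0, 1.731]
force: [-0.0, 1.1, -0.5]
grip_width: 0.094
grip_force: 0.0
```

```bash
python3 -c "
from h import *
go([.453,.088,.2],np.radians(81))"
```

```text
now [0.3805 0.214  0.1892] [ 1.7996e+02 -1.0000e-02  9.9170e+01] row [-4.533  1.715 -0.361] [ 6.000e-03 -3.000e-03  3.028e+00]
```

Emit:
step_arm(plan=[[[-3.8, 1.4, -0.3, 0, 0, 2.6], [-3.8, 1.4, -0.3, 0, 0, 2.6], [-3.8, 1.4, -0.3, 0, 0, 2.6], [-3.8, 1.4, -0.3, 0, 0, 2.6], [-3.8, 1.4, -0.3, 0, 0, 2.6], [-3.8, 1.4, -0.3, 0, 0, 2.6], [-3.8, 1.4, -0.3, 0, 0, 2.6]]])

```text
time_s: 2.25
ee_pos: [0.4398, 0.1113, 0.1977]
eef_rot: [-3.141, -0.0, 1.466]
force: [-1.0, -0.2, 0.3]
grip_width: 0.0936
grip_force: 0.0
```

```bash
python3 - <<'E'
from h import *
c=cam("wrist");im=ctrl.camera("wrist");save("w1",im)
for q,z in(("mandrel",0),("mandrel_grip",.056)):
    for d in ctrl.place_of(q,"wrist"): print(q,round(d["confidence"],2),np.round(d["at"]),p2w(c,d["at"],z).round(4))
go([.453,.088,.2],np.radians(81))
E
```

```text
mandrel 0.97 [189. 203.] [0.3283 0.104  0.    ]
mandrel 0.94 [382. 212.] [0.5724 0.0662 0.    ]
mandrel_grip 0.96 [285. 215.] [0.4486 0.0896 0.056 ]
mandrel_grip 0.69 [392. 222.] [0.5664 0.0693 0.056 ]
mandrel_grip 0.59 [178. 220.] [0.3292 0.097  0.056 ]
now [0.4399 0.1113 0.1978] [-180.     -0.     84.02] row [-0.729  0.515 -0.075] [-0.    -0.001  0.503]
```

View pics/w1.png

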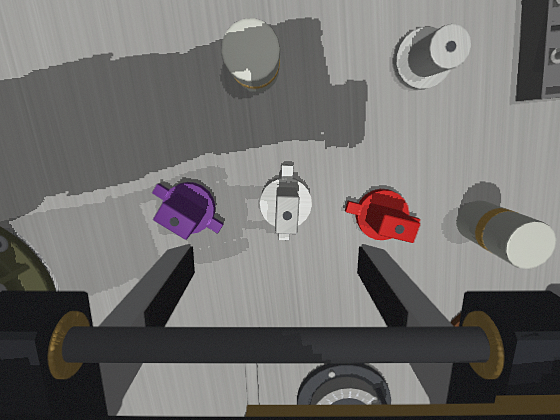

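The wrist picture shows the bare aluminium mandrel at (285,205), with its lugs at (288,170) and (284,237). Purple is at (188,207) and red at (385,215), one on each side.

```bash
python3 - <<'E'
from h import *
c=cam("wrist")
im=cv2.imread("pics/w1.png")
cv2.imwrite("pics/w1c.png",cv2.resize(im[150:260,150:430],None,fx=2.85*1,fy=2.85*1,interpolation=2)[:600,:800])
cv2.imwrite("pics/w1d.png",cv2.resize(im[155:250,240:335],None,fx=6,fy=6,interpolation=0))
L1,L2=p2w(c,(288.,165),.016),p2w(c,(283.5,238.5),.016)
print(L1,L2,(L1+L2)/2,np.degrees(np.arctan2(*(L1-L2)[1::-1])),np.linalg.norm(L1-L2))
print(p2w(c,(287.5,215),.072))
E
```

```text
[0.45799233 0.14028353 0.016     ] [0.44361625 0.04924416 0.016     ] [0.45080429 0.09476384 0.016     ] 81.02648267303678 0.092167446906064
[0.4510416  0.09400884 0.072     ]
```

View pics/w1d.png

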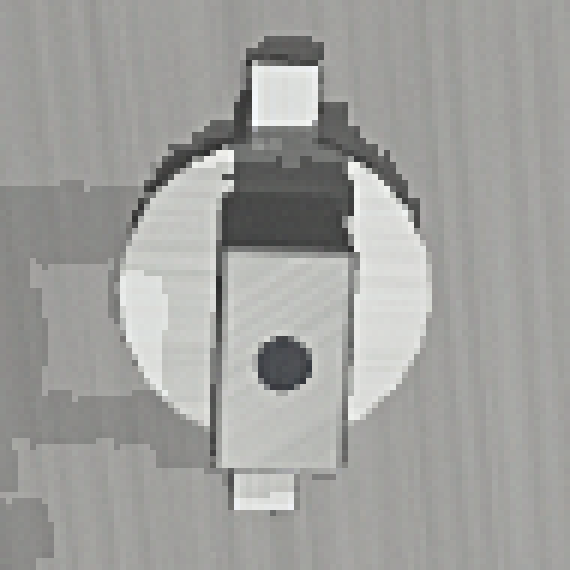

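```bash
python3 - <<'E'
from h import *
c=cam("wrist")
f=lambda u,v:(240+u/6,155+v/6)
def yaw(a,b,z):
    A,B=p2w(c,f(*a),z),p2w(c,f(*b),z); print((A+B)/2,np.degrees(np.arctan2(*(A-B)[1::-1])),np.linalg.norm(A-B))
yaw((285,65),(265,512),.016);yaw((222,255),(216,467),.072);yaw((353,255),(345,467),.072)
yaw((288,252),(280,467),.072)
print(p2w(c,f(285,363),.072))
go([.451,.0945,.1],np.radians(81.5))
E
```

```text
[0.4507596  0.09304866 0.016     ] 81.95373797823243 0.09354860494068251
[0.43936577 0.09477888 0.072     ] 82.4859214637209 0.03884403280842713
[0.46226438 0.09237969 0.072     ] 82.89971839078325 0.03883939862753275
[0.45083875 0.09384548 0.072     ] 82.46038276612833 0.03937930291365827
[0.45098922 0.0934619  0.072     ]
now [0.4399 0.1113 0.1978] [-180.     -0.     84.02] row [-0.52   0.426  3.258] [-0.    -0.001  0.42 ]
```

Emit:
step_arm(plan=[[[-0.55, 0.43, 1, 0, 0, 0.27], [-0.55, 0.43, 2, 0, 0, 0.27], [-0.55, 0.43, 3.2, 0, 0, 0.27], [-0.55, 0.43, 3.2, 0, 0, 0.27], [-0.55, 0.43, 3.2, 0, 0, 0.27], [-0.55, 0.43, 3.2, 0, 0, 0.27]]], grip=0.6)

```text
time_s: 2.9
ee_pos: [0.4522, 0.0932, 0.1036]
eef_rot: [3.14, -0.0, 1.437]
force: [0.4, -0.2, 0.2]
grip_width: 0.058
grip_force: 0.0
```

```bash
python3 - <<'E'
from h import *
go([.451,.0935,.037],np.radians(82.4))
save("w2",ctrl.camera("wrist"))
E
```

```text
now [0.4522 0.0932 0.1036] [ 1.7989e+02 -3.0000e-02  8.2340e+01] row [ 0.005 -0.044  2.221] [ 0.018 -0.005 -0.01 ]
```

View pics/w2.png

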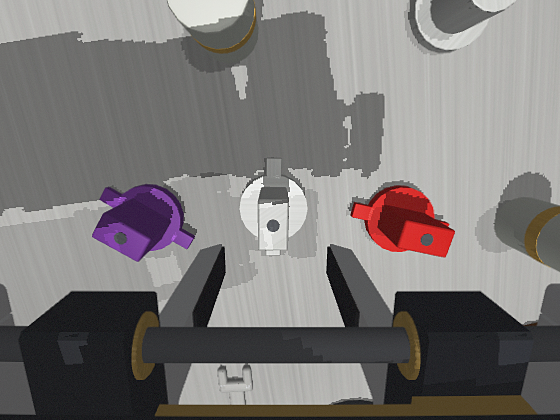

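The aluminium mandrel's block, hole at (273,226), is centred between the fingers, and purple and red are both clear. Descending.

Emit:
step_arm(plan=[[[0, -0.03, 0.8, 0, 0, 0], [0, -0.03, 1.6, 0, 0, 0], [0, -0.03, 2.2, 0, 0, 0], [0, -0.03, 2.2, 0, 0, 0], [0, -0.03, 2.2, 0, 0, 0], [0, -0.03, 2.2, 0, 0, 0]]])

```text
time_s: 3.45
ee_pos: [0.4517, 0.093, 0.0378]
eef_rot: [3.139, -0.001, 1.436]
force: [1.1, -0.3, 0.3]
grip_width: 0.0561
grip_force: 0.0
```

Emit:
step_arm(plan=[[[0, 0, 0, 0, 0, 0], [0, 0, 0, 0, 0, 0], [0, 0, 0, 0, 0, 0], [0, 0, 0, 0, 0, 0], [0, 0, 0, 0, 0, 0], [0, 0, 0, 0, 0, 0], [0, 0, 0, 0, 0, 0], [0, 0, 0, 0, 0, 0]]], grip=0, squeeze=40)

```text
time_s: 4.12
ee_pos: [0.4504, 0.0928, 0.0357]
eef_rot: [-3.141, 0.0, 1.436]
force: [0.1, 0.3, -0.4]
grip_width: 0.0068
grip_force: 0.0
```

```bash
python3 - <<'E'
from h import *
go([.451,.0935,.17],np.radians(82.4))
E
```

```text
now [0.4504 0.0928 0.0357] [-179.99    0.     82.29] row [ 0.027  0.015 -4.477] [-0.001  0.    -0.018]
```

```bash
python3 - <<'E'
from h import *
print(ctrl.get_obs()["grip_width"],ctrl.get_obs()["grip_force"])
a=ctrl.camera("wrist");b=ctrl.camera("side")
save("w3",np.vstack([a[120:420],cv2.resize(b[170:300,170:350],(560,300))]))
E
```

```text
0.0067895912360867875 0.0
```

View pics/w3.png

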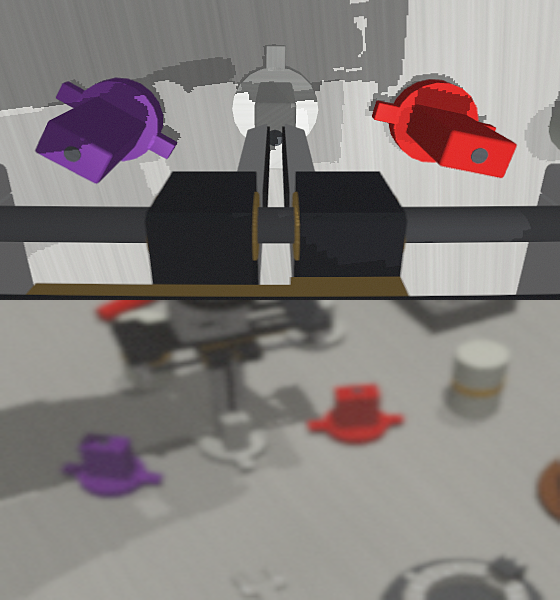

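```bash
python3 - <<'E'
from h import *
o=ctrl.get_obs();s=cam("side");w=cam("wrist");c=cam("scene")
def crop(p): return ((p[0]-170)*560/180,300+(p[1]-170)*300/130)
P=o["ee_pos"];print("tcp side crop",crop(w2p(s,P)),"wrist",w2p(w,P)-[0,120])
for n,cc in(("scene",c),("side",s),("wrist",w)):
    ctrl.camera(n)
    for q,z in(("mandrel",0),("mandrel_grip",.056)):
        for d in ctrl.place_of(q,n): print(n,q,round(d["confidence"],2),np.round(d["at"]),p2w(cc,d["at"],z).round(4))
print("hole wrist z.072",p2w(w,(275,257),.072), "far lug tip",p2w(w,(275,165),.016))
print("side block top", p2w(s,(170+235*180/560,170+115*130/300),.072))
a=ctrl.camera("scene");b=ctrl.camera("side")
save("w4",np.hstack([cv2.resize(a[150:250,230:330],(400,400),interpolation=0),cv2.resize(b[170:270,200:300],(400,400),interpolation=0)]))
E
```

```text
tcp side crop (np.float64(229.6462685933027), np.float64(429.042751667012)) wrist [275.2697926  118.89157845]
scene mandrel 0.56 [255. 175.] [0.3303 0.0987 0.    ]
scene mandrel 0.55 [281. 198.] [0.4475 0.0975 0.    ]
scene mandrel 0.55 [298. 230.] [0.565 0.057 0.   ]
scene mandrel_grip 0.93 [303. 216.] [0.5638 0.0724 0.056 ]
scene mandrel_grip 0.91 [281. 191.] [0.4614 0.0854 0.056 ]
scene mandrel_grip 0.88 [257. 163.] [0.3352 0.104  0.056 ]
side mandrel 0.95 [285. 224.] [0.5762 0.0694 0.    ]
side mandrel 0.77 [207. 248.] [0.3323 0.0988 0.    ]
side mandrel 0.56 [242. 236.] [0.4422 0.0889 0.    ]
side mandrel_grip 0.71 [245. 222.] [0.4533 0.089  0.056 ]
side mandrel_grip 0.7 [282. 214.] [0.5631 0.0658 0.056 ]
side mandrel_grip 0.55 [206. 237.] [0.3345 0.0884 0.056 ]
side mandrel_grip 0.32 [321. 309.] [ 0.4876 -0.2527  0.056 ]
wrist mandrel 0.97 [276. 223.] [0.4515 0.0935 0.    ]
wrist mandrel 0.93 [425. 236.] [0.5681 0.0666 0.    ]
wrist mandrel 0.64 [125. 233.] [0.3302 0.1015 0.    ]
wrist mandrel_grip 0.91 [464. 263.] [0.5686 0.0672 0.056 ]
wrist mandrel_grip 0.87 [276. 247.] [0.4512 0.0942 0.056 ]
wrist mandrel_grip 0.57 [ 88. 268.] [0.3297 0.0957 0.056 ]
hole wrist z.072 [0.45049785 0.09403683 0.072     ] far lug tip [0.45672749 0.14077617 0.016     ]
side block top [0.45226771 0.08103862 0.072     ]
```

View pics/w4.png

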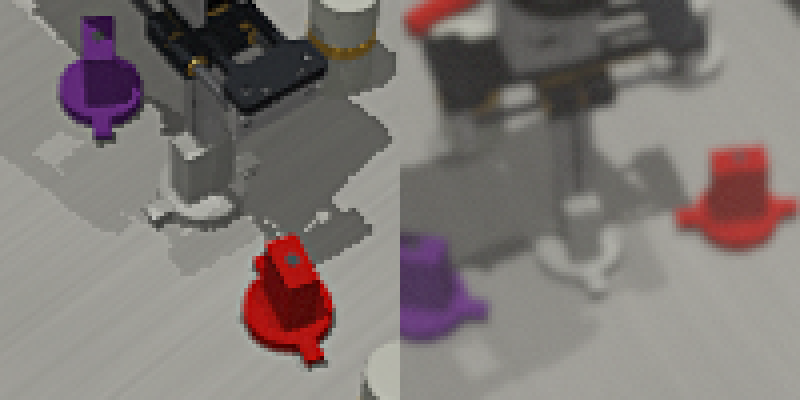

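```bash
python3 - <<'E'
from h import *
s=cam("side");c=cam("scene");w=cam("wrist")
print(ctrl.grasp_offset,[a for a in dir(ctrl) if a[0]!='_'])
for P in([.4504,.0928,.036],[.4504,.0928,.076],[.4504,.0928,.085],[.4504,.125,.036],[.4504,.0928,.114],[.451,.0935,.072]):
    print(P,"scene",((w2p(c,P)-[230,150])*4).round(),"side",((w2p(s,P)-[200,170])*4).round()+[400,0],"wrist",(w2p(w,P)-[0,120]).round())
E
```

```text
0.0188 ['MotionError', 'camera', 'camera_model', 'get_obs', 'grasp_offset', 'hand_in', 'masks_of', 'place_of']
[0.4504, 0.0928, 0.036] scene [201. 168.] side [575. 223.] wrist [275. 119.]
[0.4504, 0.0928, 0.076] scene [202. 133.] side [572. 186.] wrist [275. 142.]
[0.4504, 0.0928, 0.085] scene [202. 125.] side [572. 177.] wrist [275. 148.]
[0.4504, 0.125, 0.036] scene [234. 144.] side [556. 195.] wrist [269.  73.]
[0.4504, 0.0928, 0.114] scene [203.  99.] side [569. 148.] wrist [275. 174.]
[0.451, 0.0935, 0.072] scene [203. 137.] side [573. 189.] wrist [276. 138.]
```

The fingers closed on nothing. The measured finger gap in the wrist picture (166 px for 93.6 mm) puts the real fingertips about 42 mm short of the reported TCP, so they are just above the block top. I'll confirm with a gentle touch on the block top, z = 72 mm.

Emit:
step_arm(plan=[[[0, 0, 0.1, 0, 0, 0], [0, 0, 0.1, 0, 0, 0], [0, 0, 0.1, 0, 0, 0], [0, 0, 0.1, 0, 0, 0]]])

```text
time_s: 5.1
ee_pos: [0.4506, 0.0928, 0.0327]
eef_rot: [3.141, -0.0, 1.436]
force: [0.8, -0.9, 0.6]
grip_width: 0.0003
grip_force: 0.4
```

Emit:
step_arm(plan=[[[0, 0, 0.05, 0, 0, 0], [0, 0, 0.05, 0, 0, 0], [0, 0, 0.05, 0, 0, 0]]])

```text
time_s: 5.35
ee_pos: [0.4509, 0.0928, 0.0325]
eef_rot: [3.14, -0.0, 1.436]
force: [-6.7, -1.8, 22.5]
grip_width: 0.0004
grip_force: 10.8
```

Contact came at reported z = 0.0325, so the real tips are 39.5 mm short of the TCP. I'll back off, open and re-grasp lower with that offset.

Emit:
step_arm(plan=[[[0, 0, -0.5, 0, 0, 0], [0, 0, -0.5, 0, 0, 0], [0, 0, -0.5, 0, 0, 0], [0, 0, -0.5, 0, 0, 0], [0, 0, -0.5, 0, 0, 0], [0, 0, -0.5, 0, 0, 0], [0, 0, -0.5, 0, 0, 0], [0, 0, -0.5, 0, 0, 0]]], grip=0.6)

```text
time_s: 6.02
ee_pos: [0.4503, 0.0928, 0.046]
eef_rot: [-3.141, 0.0, 1.436]
force: [-0.3, -0.4, 0.8]
grip_width: 0.0504
grip_force: 0.0
```

```bash
python3 - <<'E'
from h import *
w=cam("wrist");im=ctrl.camera("wrist");save("w5",im)
cv2.imwrite("pics/w5.png",cv2.imread("pics/w5.png")[130:330,130:430])
for q,z in(("mandrel",0),("mandrel_grip",.056)):
    for d in ctrl.place_of(q,"wrist"): print(q,round(d["confidence"],2),np.round(d["at"]),p2w(w,d["at"],z).round(4))
go([.451,.0935,-.0015],np.radians(82.4));print(ctrl.get_obs()["grip_width"])
E
```

```text
mandrel 0.86 [275. 220.] [ 0.45   0.093 -0.   ]
mandrel 0.78 [129. 227.] [0.3294 0.1033 0.    ]
mandrel 0.69 [423. 235.] [0.5702 0.0644 0.    ]
mandrel_grip 0.73 [ 96. 260.] [0.3297 0.0976 0.056 ]
mandrel_grip 0.63 [454. 260.] [0.5679 0.0655 0.056 ]
mandrel_grip 0.62 [276. 241.] [0.4509 0.0944 0.056 ]
now [0.4505 0.0928 0.0462] [-179.99    0.     82.29] row [0.026 0.015 1.588] [-0.001  0.    -0.018]
0.05594384990966736
```

View pics/w5.png

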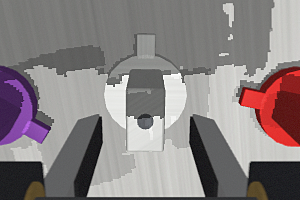

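The mandrel still stands undisturbed and centred between the open fingers, with its hole at (275,251) in the full image. Descending.

Emit:
step_arm(plan=[[[0.02, 0.02, 0.5, 0, 0, 0], [0.02, 0.02, 1, 0, 0, 0], [0.02, 0.02, 1.3, 0, 0, 0], [0.02, 0.02, 1.58, 0, 0, 0], [0.02, 0.02, 1.58, 0, 0, 0], [0.02, 0.02, 1.58, 0, 0, 0], [0.02, 0.02, 1.58, 0, 0, 0]]])

```text
time_s: 6.75
ee_pos: [0.4515, 0.0934, -0.0006]
eef_rot: [3.141, -0.0, 1.436]
force: [0.3, -0.4, -0.4]
grip_width: 0.0561
grip_force: 0.0
```

Emit:
step_arm(plan=[[[0, 0, 0, 0, 0, 0], [0, 0, 0, 0, 0, 0], [0, 0, 0, 0, 0, 0], [0, 0, 0, 0, 0, 0], [0, 0, 0, 0, 0, 0], [0, 0, 0, 0, 0, 0], [0, 0, 0, 0, 0, 0], [0, 0, 0, 0, 0, 0]]], grip=0, squeeze=40)

```text
time_s: 7.42
ee_pos: [0.451, 0.0933, -0.0011]
eef_rot: [-3.141, 0.0, 1.436]
force: [-2.2, -0.5, 2.6]
grip_width: 0.0236
grip_force: 40.0
```

```bash
python3 - <<'E'
from h import *
go([.451,.0935,.15],np.radians(82.4));o=ctrl.get_obs();print(o["grip_width"],o["grip_force"],o["force"])
E
```

```text
now [ 0.451   0.0933 -0.0011] [-179.98    0.     82.29] row [ 7.000e-03 -3.000e-03 -5.038e+00] [-0.003  0.001 -0.018]
0.023585380976035974 39.99064028263092 [-2.22973637 -0.4719073   2.57337548]
```

Emit:
step_arm(plan=[[[0, 0, -0.3, 0, 0, 0], [0, 0, -1.2, 0, 0, 0], [0, 0, -2.4, 0, 0, 0], [0, 0, -3.6, 0, 0, 0], [0, 0, -5, 0, 0, 0], [0, 0, -5, 0, 0, 0], [0, 0, -5, 0, 0, 0]]])

```text
time_s: 8.0
ee_pos: [0.452, 0.0934, 0.1508]
eef_rot: [3.137, -0.001, 1.436]
force: [-0.5, 0.5, -4.4]
grip_width: 0.0239
grip_force: 40.0
```

Emit:
step_arm(plan=[[[-0.8, 0.2, 0, 0, 0, 0], [-1.8, 0.4, 0, 0, 0, 0], [-3, 0.7, 0, 0, 0, 0], [-4.2, 1.0, 0, 0, 0, 0], [-5.4, 1.2, 0, 0, 0, 0], [-6.4, 1.4, 0, 0, 0, 0], [-7, 1.5, 0, 0, 0, 0], [-7, 1.5, 0, 0, 0, 0]]])

```text
time_s: 8.67
ee_pos: [0.4666, -0.1236, 0.147]
eef_rot: [-3.139, -0.0, 1.433]
force: [-0.1, 0.8, -4.1]
grip_width: 0.0241
grip_force: 40.0
```

Emit:
step_arm(plan=[[[-0.8, 0.2, 0, 0, 0, 0], [-1.8, 0.4, 0, 0, 0, 0], [-3, 0.7, 0, 0, 0, 0], [-4.2, 1.0, 0, 0, 0, 0], [-5.4, 1.2, 0, 0, 0, 0], [-6.4, 1.4, 0, 0, 0, 0], [-7, 1.5, 0, 0, 0, 0], [-7, 1.5, 0, 0, 0, 0]]])

```text
time_s: 9.33
ee_pos: [0.4831, -0.3371, 0.1465]
eef_rot: [-3.139, -0.001, 1.434]
force: [0.0, 0.1, -2.3]
grip_width: 0.0241
grip_force: 40.0
```

```bash
python3 - <<'E'
from h import *
o=ctrl.get_obs();print(o["grip_width"],o["grip_force"])
w=cam("wrist");im=ctrl.camera("wrist");save("w6",im)
for q,z in(("seat",0),("seat_ledge",.034),("seat_bridge1",.052)):
    for d in ctrl.place_of(q,"wrist"): print(q,round(d["confidence"],2),np.round(d["at"],1),p2w(w,d["at"],z).round(4))
go([.505,-.215,.15],np.radians(82.4))
E
```

```text
0.0240766949658008 39.987359046936035
seat 0.67 [282.   82.4] [ 0.5057 -0.2202  0.    ]
seat 0.56 [274.  238.1] [ 0.4744 -0.3851  0.    ]
seat_ledge 0.98 [280.3  77.7] [ 0.5036 -0.22    0.034 ]
seat_bridge1 0.71 [234.5  98.3] [ 0.4605 -0.2337  0.052 ]
seat_bridge1 0.69 [335.8  52.5] [ 0.5531 -0.2086  0.052 ]
now [ 0.4839 -0.3336  0.148 ] [-1.7992e+02 -6.0000e-02  8.2340e+01] row [ 4.012  0.169 -0.064] [-0.013 -0.01  -0.009]
```

View pics/w6.png

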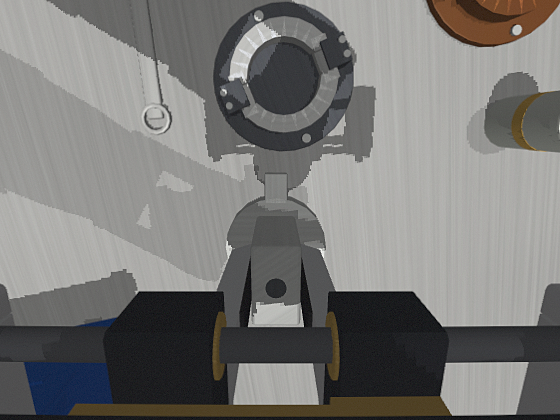

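```bash
python3 - <<'E'
from h import *
from scipy.optimize import least_squares
w=cam("wrist");o=ctrl.get_obs()
im=cv2.cvtColor(cv2.imread("pics/w6.png"),cv2.COLOR_BGR2GRAY)
ms=[d for d in ctrl.masks_of("seat","wrist") if d["at"][1]<150]
m=ms[0]["pixels"].astype(np.uint8);print(m.sum(),ms[0]["at"])
def fit(px,z,r0):
    P=np.array([p2w(w,p,z)[:2] for p in px])
    f=lambda v:np.hypot(*(P-v[:2]).T)-v[2]
    r=least_squares(f,[.505,-.22,r0],loss="soft_l1",f_scale=.001); return r.x.round(4),np.median(abs(f(r.x))).round(5)
ct=max(cv2.findContours(m,0,cv2.CHAIN_APPROX_NONE)[0],key=len)[:,0]
hp=cv2.convexHull(ct)[:,0]
print("base z.012",fit(ct,.012,.07),fit(hp,.012,.07))
# rays from centre: bore edge & ring outer edge
C=np.array([.506,-.2205]);best={}
for r0,z in((.034,.034),(.05,.034),(.07,.012)):
    pts=[];rs=np.arange(r0-.008,r0+.008,.0004)
    for a in np.radians(np.arange(0,360,3)):
        if abs(np.sin(a-np.radians(15)))<.35: continue
        v=np.array([cv2.remap(im,*[np.float32([[q]]) for q in w2p(w,[C[0]+r*np.cos(a),C[1]+r*np.sin(a),z])],1)[0,0] for r in rs]).astype(float)
        g=abs(np.convolve(v,[1,1,1,-1,-1,-1],"valid"));i=g.argmax()
        if g[i]>40: pts.append(w2p(w,[C[0]+(rs[i+2]+.0002)*np.cos(a),C[1]+(rs[i+2]+.0002)*np.sin(a),z]))
    print(r0,len(pts),fit(pts,z,r0))
T=Ro.from_euler('xyz',o["eef_rot"])
h=p2w(w,(276,288),o["ee_pos"][2]+.0731);print("hole",h,"in tool mm",T.inv().apply(h-o["ee_pos"])*1e3)
l=p2w(w,(276,173.5),o["ee_pos"][2]+.0171);print("lug tip tool mm",T.inv().apply(l-o["ee_pos"])*1e3)
E
```

```text
16582 [284.2, 78.4]
base z.012 (array([ 0.5075, -0.2156,  0.0694]), np.float64(0.00035)) (array([ 0.5075, -0.2156,  0.0698]), np.float64(0.00018))
0.034 94 (array([ 0.5074, -0.2152,  0.0342]), np.float64(0.00013))
0.05 93 (array([ 0.5074, -0.2153,  0.0504]), np.float64(0.00017))
0.07 93 (array([ 0.5074, -0.2155,  0.0698]), np.float64(0.00022))
hole [ 0.48449554 -0.33354313  0.22107608] in tool mm [  0.21426543   0.43817125 -73.10048015]
lug tip tool mm [ 47.33531731   0.47730698 -17.052789  ]
```

Seat centre is (0.507,−0.2154) and its yaw about 15°. The mandrel is held centred. The picture shows the steel seat at (282,78) with bridges at (235,97) and (338,50), so the current yaw of 82° puts the lugs 67° from the seat's x, which is clear to come down.

Emit:
step_arm(plan=[[[0.8, 0.24, 0, 0, 0, 0], [1.8, 0.24, 0, 0, 0, 0], [2.8, 0.24, 0.5, 0, 0, 0], [3.6, 0.24, 1.2, 0, 0, 0], [4, 0.24, 2, 0, 0, 0], [4, 0.24, 2.5, 0, 0, 0], [4, 0.24, 2.5, 0, 0, 0], [4, 0.24, 2.5, 0, 0, 0]]])

```text
time_s: 10.25
ee_pos: [0.5072, -0.2163, 0.074]
eef_rot: [-3.141, -0.0, 1.437]
force: [-0.1, -0.4, -2.1]
grip_width: 0.0234
grip_force: 40.0
```

```bash
python3 - <<'E'
from h import *
ctrl.camera("wrist");ctrl.camera("wrist");go([.507,-.2154,.029],np.radians(82.4)); print(ctrl.get_obs()["force"])
w=cam("wrist");im=ctrl.camera("wrist");save("w7",im)
for d in ctrl.place_of("seat_bridge1","wrist"): print(round(d["confidence"],2),np.round(d["at"],1),p2w(w,d["at"],.052).round(4))
E
```

```text
now [ 0.5078 -0.2173  0.0752] [1.799e+02 4.000e-02 8.229e+01] row [ 0.061 -0.038  1.541] [ 0.017  0.006 -0.018]
[-0.02079859 -0.42854412 -2.73027186]
0.77 [331.6 208.7] [ 0.5514 -0.2074  0.052 ]
0.72 [219.  257.1] [ 0.4617 -0.234   0.052 ]
0.6 [494.9 111.9] [ 0.671  -0.1535  0.052 ]
```

View pics/w7.png

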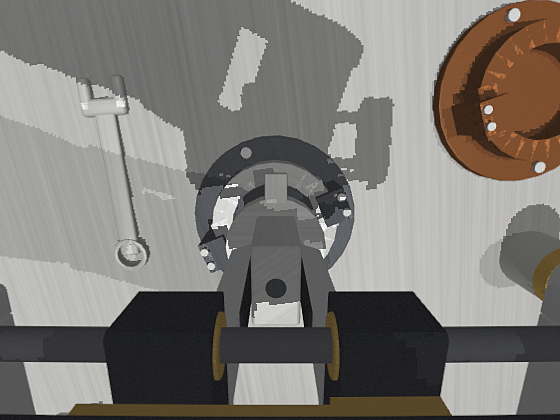

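The mandrel is centred over the seat, with the upper lug at (276,188) between the bridges at (332,209) and (219,257). Lowering in steps.

Emit:
step_arm(plan=[[[0.05, -0.03, 0.5, 0, 0, 0], [0.05, -0.03, 1.0, 0, 0, 0], [0.05, -0.03, 1.2, 0, 0, 0], [0.05, -0.03, 1.2, 0, 0, 0], [0.05, -0.03, 1.2, 0, 0, 0], [0.05, -0.03, 1.2, 0, 0, 0]]])

```text
time_s: 10.95
ee_pos: [0.5071, -0.2158, 0.0389]
eef_rot: [3.14, 0.001, 1.436]
force: [0.3, 0.3, -3.4]
grip_width: 0.0237
grip_force: 40.0
```

```bash
cat >> h.py <<'E'
def seat(pos):
    P=[]
    for _ in range(4):
        ctrl.camera("wrist"); o=ctrl.get_obs(); P.append([*o["ee_pos"],np.degrees(o["eef_rot"][2]),*o["force"],o["moment"][2]])
    print(np.mean(P,0).round(4)); go(pos,np.radians(82.4)); return cam("wrist")
E
python3 -c "
from h import *
seat([.507,-.2154,.031])"
```

```text
[ 5.06900e-01 -2.15700e-01  3.87000e-02  8.22873e+01  2.73000e-01
 -1.58200e-01 -2.57710e+00 -1.39000e-02]
now [ 0.5068 -0.2156  0.0384] [1.7995e+02 2.0000e-02 8.2290e+01] row [0.006 0.005 0.248] [ 0.008  0.003 -0.018]
```

Aligned within 0.5 mm. Lowering into the bore.

Emit:
step_arm(plan=[[[0, 0, 0.1, 0, 0, 0], [0, 0, 0.2, 0, 0, 0], [0, 0, 0.3, 0, 0, 0], [0, 0, 0.3, 0, 0, 0], [0, 0, 0.3, 0, 0, 0]]])

```text
time_s: 11.57
ee_pos: [0.5074, -0.2169, 0.0297]
eef_rot: [3.139, 0.002, 1.436]
force: [-0.5, -7.0, 3.6]
grip_width: 0.024
grip_force: 40.0
```

Emit:
step_arm(plan=[[[0, 0, 0.07, 0, 0, 0], [0, 0, 0.13, 0, 0, 0], [0, 0, 0.13, 0, 0, 0], [0, 0, 0.13, 0, 0, 0]]])

```text
time_s: 11.9
ee_pos: [0.5072, -0.2178, 0.0259]
eef_rot: [3.139, 0.004, 1.436]
force: [-1.2, -13.3, 1.6]
grip_width: 0.0237
grip_force: 40.0
```

Emit:
step_arm(plan=[[[-0.05, 0, 0, 0, 0, 0], [-0.1, 0, 0, 0, 0, 0], [-0.1, 0, 0, 0, 0, 0], [-0.1, 0, 0, 0, 0, 0], [-0.1, 0, 0, 0, 0, 0]]])

```text
time_s: 12.32
ee_pos: [0.5064, -0.2185, 0.0251]
eef_rot: [3.141, 0.0, 1.436]
force: [0.4, -0.9, 1.6]
grip_width: 0.0235
grip_force: 40.0
```

```bash
python3 -c "
from h import *
seat([.507,-.219,.0249])"
```

```text
[ 5.06400e-01 -2.18500e-01  2.51000e-02  8.23027e+01  1.33490e+00
 -5.46300e-01  1.73850e+00  6.85000e-02]
now [ 0.5064 -0.2185  0.0251] [1.7997e+02 2.0000e-02 8.2300e+01] row [-0.013  0.024  0.006] [ 0.005  0.003 -0.017]
```

On the ledge at z = 0.0251 with negligible side force. Now turning under light pressure.

Emit:
step_arm(plan=[[[-0.02, 0, 0.02, 0, 0, 0.8], [-0.02, 0, 0.02, 0, 0, 1.6], [-0.02, 0, 0.02, 0, 0, 2.4], [-0.02, 0, 0.02, 0, 0, 3.2], [-0.02, 0, 0.02, 0, 0, 4], [-0.02, 0, 0.02, 0, 0, 4.8], [-0.02, 0, 0.02, 0, 0, 5.5], [-0.02, 0, 0.02, 0, 0, 5.5]]])

```text
time_s: 13.18
ee_pos: [0.5068, -0.2195, 0.025]
eef_rot: [3.139, -0.0, 0.856]
force: [1.4, -1.0, 6.0]
grip_width: 0.0237
grip_force: 40.0
```

```bash
python3 -c "
from h import *
seat([.507,-.219,.0249])"
```

```text
[ 5.06600e-01 -2.19300e-01  2.50000e-02  4.93561e+01  2.46590e+00
 -1.03490e+00  6.55210e+00  8.89000e-02]
now [ 0.5066 -0.2193  0.025 ] [ 1.7991e+02 -1.0000e-02  4.9390e+01] row [0.016 0.003 0.004] [ 1.500e-02  3.000e-03 -5.502e+00]
```

Emit:
step_arm(plan=[[[0, 0, 0, 0, 0, 0.6], [0, 0, 0, 0, 0, 1.2], [0, 0, 0, 0, 0, 1.8], [0, 0, 0, 0, 0, 2.4], [0, 0, 0, 0, 0, 3], [0, 0, 0, 0, 0, 3.6], [0, 0, 0, 0, 0, 4.2], [0, 0, 0, 0, 0, 4.6]]])

```text
time_s: 14.05
ee_pos: [0.5066, -0.2197, 0.0249]
eef_rot: [3.14, -0.001, 0.377]
force: [1.9, -4.1, 4.5]
grip_width: 0.0238
grip_force: 40.0
```

Emit:
step_arm(plan=[[[0, 0, 0.01, 0, 0, 0.2], [0, 0, 0.01, 0, 0, 0.4], [0, 0, 0.01, 0, 0, 0.6], [0, 0, 0.01, 0, 0, 0.6]]])

```text
time_s: 14.38
ee_pos: [0.5057, -0.2188, 0.0237]
eef_rot: [-3.141, 0.001, 0.315]
force: [0.9, -2.9, 1.9]
grip_width: 0.0237
grip_force: 40.0
```

It has started to drop at yaw 18°. Turning a bit more and following it down.

Emit:
step_arm(plan=[[[0, 0, 0.03, 0, 0, 0.15], [0, 0, 0.06, 0, 0, 0.25], [0, 0, 0.08, 0, 0, 0.3], [0, 0, 0.08, 0, 0, 0.3]]])

```text
time_s: 14.72
ee_pos: [0.5057, -0.2187, 0.0228]
eef_rot: [-3.141, 0.0, 0.285]
force: [-10.5, 2.3, 18.9]
grip_width: 0.0237
grip_force: 40.1
```

```bash
python3 -c "
from h import *
seat([.507,-.219,.0169])"
```

```text
[ 0.5057 -0.2187  0.0228 16.3573 -9.2387  2.0683 19.4833  0.4607]
now [ 0.5057 -0.2187  0.0228] [-1.7997e+02  3.0000e-02  1.6360e+01] row [0.038 0.021 0.197] [-8.0000e-03  1.0000e-03 -1.1006e+01]
```

Emit:
step_arm(plan=[[[-0.02, 0, -0.04, 0, 0, -0.1], [-0.03, 0, -0.04, 0, 0, -0.15], [-0.03, 0, -0.04, 0, 0, -0.15]]])

```text
time_s: 15.17
ee_pos: [0.5055, -0.2191, 0.0232]
eef_rot: [3.142, -0.001, 0.301]
force: [-0.7, 1.2, 6.9]
grip_width: 0.0238
grip_force: 40.0
```

```bash
python3 -c "
from h import *
seat([.507,-.219,.0169])"
```

```text
[ 0.5055 -0.2191  0.0232 17.2165 -0.1323  0.5543  7.722   0.0418]
now [ 0.5055 -0.2191  0.0232] [-1.800e+02 -4.000e-02  1.722e+01] row [0.049 0.012 0.21 ] [ 4.0000e-03 -6.0000e-03 -1.0864e+01]
```

Emit:
step_arm(plan=[[[0, 0, 0, 0, 0, 0.15], [0, 0, 0, 0, 0, 0.3], [0, 0, 0, 0, 0, 0.4], [0, 0, 0, 0, 0, 0.4]]])

```text
time_s: 15.7
ee_pos: [0.5051, -0.2191, 0.0225]
eef_rot: [-3.141, 0.0, 0.258]
force: [3.8, -0.6, -0.9]
grip_width: 0.0237
grip_force: 40.0
```

```bash
python3 -c "
from h import *
seat([.507,-.219,.0169])"
```

```text
[ 0.5051 -0.2191  0.0225 14.8165  2.7493 -0.7682 -2.0475 -0.0519]
now [ 0.5051 -0.2191  0.0225] [-1.7998e+02  1.0000e-02  1.4810e+01] row [0.062 0.012 0.187] [-5.0000e-03 -0.0000e+00 -1.1264e+01]
```

Pressure vanished (just the weight hanging), so the lugs are now free over the pockets at yaw 14.8°. Lowering.

Emit:
step_arm(plan=[[[0.02, 0, 0.04, 0, 0, 0], [0.02, 0, 0.08, 0, 0, 0], [0.02, 0, 0.1, 0, 0, 0], [0.02, 0, 0.1, 0, 0, 0]]])

```text
time_s: 16.23
ee_pos: [0.5054, -0.219, 0.0194]
eef_rot: [-3.141, 0.001, 0.258]
force: [-0.1, 0.7, -3.1]
grip_width: 0.024
grip_force: 40.0
```

```bash
python3 -c "
from h import *
seat([.507,-.219,.0169])"
```

```text
[ 5.05500e-01 -2.19000e-01  1.96000e-02  1.47918e+01  1.95000e-02
 -1.49200e-01 -3.24900e+00 -1.30000e-03]
now [ 0.5056 -0.219   0.0197] [-1.7998e+02  2.0000e-02  1.4790e+01] row [0.045 0.012 0.093] [-5.0000e-03  1.0000e-03 -1.1268e+01]
```

Emit:
step_arm(plan=[[[0, 0, 0.05, 0, 0, 0], [0, 0, 0.09, 0, 0, 0], [0, 0, 0.11, 0, 0, 0], [0, 0, 0.11, 0, 0, 0], [0, 0, 0.11, 0, 0, 0]]])

```text
time_s: 16.85
ee_pos: [0.5059, -0.2191, 0.017]
eef_rot: [3.141, -0.0, 0.258]
force: [-0.5, 1.9, 5.4]
grip_width: 0.0237
grip_force: 40.0
```

```bash
python3 -c "
from h import *
seat([.507,-.219,.0169])"
```

```text
[ 0.5059 -0.2191  0.017  14.7909 -1.0861  1.7449  5.1998 -0.0989]
now [ 0.5059 -0.2191  0.017 ] [ 1.7998e+02 -2.0000e-02  1.4790e+01] row [0.035 0.005 0.003] [ 4.0000e-03 -1.0000e-03 -1.1268e+01]
```

Home: it dropped 8 mm to z = 0.0170 with about 8 N of seat contact. Releasing and retreating.

Emit:
step_arm(plan=[[[0, 0, -0.03, 0, 0, 0], [0, 0, -0.03, 0, 0, 0], [0, 0, -0.03, 0, 0, 0], [0, 0, -0.03, 0, 0, 0], [0, 0, -0.03, 0, 0, 0], [0, 0, -0.03, 0, 0, 0]]], grip=0.6)

```text
time_s: 17.55
ee_pos: [0.5058, -0.2191, 0.0174]
eef_rot: [3.142, 0.0, 0.258]
force: [0.6, -0.8, -0.4]
grip_width: 0.0558
grip_force: 0.0
```

Emit:
step_arm(plan=[[[0, 0, -0.5, 0, 0, 0], [0, 0, -1.2, 0, 0, 0], [0, 0, -2.2, 0, 0, 0], [0, 0, -3.2, 0, 0, 0], [0, 0, -4.2, 0, 0, 0], [0, 0, -5, 0, 0, 0], [0, 0, -5, 0, 0, 0], [0, 0, -5, 0, 0, 0]]])

```text
time_s: 18.22
ee_pos: [0.5062, -0.2193, 0.1684]
eef_rot: [3.14, -0.002, 0.258]
force: [-0.6, 1.1, -0.5]
grip_width: 0.0561
grip_force: 0.0
```

```bash
python3 - <<'E'
from h import *
w=seat([.507,-.219,.2]);print(ctrl.get_obs()["grip_width"])
save("w8",ctrl.camera("wrist"))
for q,z in(("mandrel",.018),("mandrel_grip",.074),("seat_ledge",.034),("seat_bridge1",.052)):
    for d in ctrl.place_of(q,"wrist"): print(q,round(d["confidence"],2),np.round(d["at"],1),p2w(w,d["at"],z).round(4))
# top face of block: orientation
for n in("scene","side"):
    c=cam(n);ctrl.camera(n)
    for q,z in(("mandrel_grip",.074),("plain_mandrel",0),("tube1",0),("wrench",0)):
        for d in ctrl.place_of(q,n)[:4]: print(n,q,round(d["confidence"],2),p2w(c,d["at"],z).round(3))
E
```

```text
[ 5.05400e-01 -2.18900e-01  1.66400e-01  1.47912e+01 -2.28000e-01
  8.07000e-02 -1.28000e-02 -1.38000e-02]
now [ 0.5053 -0.2189  0.1661] [-1.7992e+02  9.0000e-02  1.4790e+01] row [ 0.052  0.017 -1.131] [-2.2000e-02  6.0000e-03 -1.1268e+01]
0.05637587471980483
mandrel 0.84 [274.4 197. ] [ 0.5026 -0.2169  0.018 ]
mandrel 0.76 [37.3 69.1] [0.5703 0.0528 0.018 ]
mandrel_grip 0.59 [274.3 206.7] [ 0.5049 -0.2166  0.074 ]
seat_bridge1 0.9 [254.7   4.1] [ 0.6738 -0.1541  0.052 ]
seat_bridge1 0.7 [281.2 249.4] [ 0.4568 -0.2366  0.052 ]
seat_bridge1 0.67 [276.1 156. ] [ 0.5497 -0.2065  0.052 ]
scene mandrel_grip 0.91 [0.354 0.085 0.074]
scene mandrel_grip 0.9 [0.575 0.058 0.074]
scene mandrel_grip 0.7 [ 0.515 -0.221  0.074]
scene plain_mandrel 0.58 [0.62  0.243 0.   ]
scene tube1 0.81 [0.698 0.044 0.   ]
scene tube1 0.79 [ 0.734 -0.285  0.   ]
scene tube1 0.71 [0.434 0.257 0.   ]
scene wrench 0.72 [ 0.376 -0.179  0.   ]
scene wrench 0.33 [ 0.502 -0.217  0.   ]
scene wrench 0.26 [0.525 0.407 0.   ]
scene wrench 0.17 [ 0.471 -0.198  0.   ]
side mandrel_grip 0.94 [0.552 0.051 0.074]
side mandrel_grip 0.82 [0.333 0.083 0.074]
side mandrel_grip 0.62 [ 0.506 -0.211  0.074]
side plain_mandrel 0.67 [0.616 0.242 0.   ]
side tube1 0.65 [0.435 0.251 0.   ]
side tube1 0.63 [ 0.751 -0.288  0.   ]
side wrench 0.74 [ 0.373 -0.158  0.   ]
```

The mandrel is upright in the seat with its lugs in line with the bridges, the bystanders have not moved, and the arm is clear. Handing in.

```bash
python3 -c "
from station import ctrl
print(ctrl.hand_in())"
```

```text
the job is handed in; nothing more can be done
None
```

The keyed mandrel is in the steel seat with both lugs dropped the full 8 mm into the pockets, released with the arm clear and no sign of the other things having moved, and the job is handed in at about 19 s; hand_in() returned no verdict.

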